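# Prime the tape feeder and hold its shutter open at the pointer

## Task

Prime the component-tape feeder on the bench: pump its sprung red-gripped hand lever at least three full strokes, each time right down to the stop and right back up to rest. Then take hold of the sprung shutter by its upright blue handle, pull it out until its white index line is level with the red pointer on the scale, and finish while still holding it there (it springs shut if let go). Leave the red pointer where it is set and do not push about or knock over the flux bottle and the solder reel that stand beside the feeder.

Things in the scene. Friction and masses are not known exactly. Their poses are not given: they have to be found in the camera images.
- feeder: Component-tape feeder fixed to the bench, white body 44 x 230 mm, 58 mm high, dark base plate 100 x 290 mm. Origin on the bench under its middle; z up, y along its length: lever at the +y end, shutter handle near the -y end, pulling out toward -y. White scale on the -x side; a blue reel (top 118 mm up) on the +x side at x 37 to 55, y -24 to 84 mm. Place and yaw vary.
- lever_grip (a point): Centre of the lever's red grip: a round cross bar of diameter 20 mm, 56 mm long along the feeder's x axis, at the free end of the lever. About 126 mm above the bench at rest and 50 mm with the lever fully down.
- lever_pivot (a point): Pivot of the lever, fixed on the feeder 85 mm above the bench; its axis is the feeder's x axis. The lever grip centre lies 110 mm from it, toward the feeder's +y.
- lever (a joint): Angle of the hand lever in rad: 0 at rest (arm 0.38 rad above level), growing as the grip is pushed down, to 0.70 at the lower stop (arm 0.32 rad below level). A full stroke is down to the stop and back to rest. It springs back by itself; the grip needs about 3.5 N at the start and about 8 N at the stop.
- shutter_grip (a point): Centre of the part to hold of the shutter's blue handle: an upright block 14 mm thick along the feeder's y, 24 mm wide along its x, rising from z 64 mm to z 106 mm above the bench; this point is 90 mm up, on its middle. The shutter plate and guides below it reach z 67 mm. Clear all round above that height.
- shutter (a joint): How far the shutter is pulled out, in m: 0 shut, up to 0.062, moving toward the feeder's -y. A spring (130 N/m, about 2.6 N at shut and 9 N at 0.050) pulls it shut whenever it is let go.
- index_line (a point): Outer end of the white index line (2 mm wide) across the black tongue of the shutter, 69 mm above the bench, 80 mm toward the feeder's +y from the handle; moves with the shutter.
- pointer_tip (a point): Tip of the small red pointer (12 x 12 mm block, top 67 mm above the bench) that is clamped on the scale. It stands still; the index line is level with it when both have the same position along the feeder's y.
- pointer (a joint): Where the pointer is clamped, in m: the value shutter has when the index line is level with the pointer (0.025 to 0.050, ticks on the scale every 5 mm). Not to be moved.
- flux_bottle_mid (a point): Orange flux bottle with blue tip, 18 x 28 mm, 94 mm tall, loose, standing on the +x side of the feeder; this point is 45 mm up. Leave it alone.
- solder_reel_mid (a point): Small pale solder reel, diameter 46 mm, 20 mm high, lying loose on the bench on the -x side of the feeder; this point is its middle. Leave it alone.

How it is judged:
On the way, in this order (a step that is already met when the one before it is completed fails the run):
1. lever pushed fully down, first stroke (value of joint lever above 0.62 rad), for 0.05 s.
2. lever back up at rest after the first stroke (value of joint lever below 0.07 rad), for 0.1 s.
3. lever pushed fully down, second stroke (value of joint lever above 0.62 rad), for 0.05 s.
4. lever back up at rest after the second stroke (value of joint lever below 0.07 rad), for 0.1 s.
5. lever pushed fully down, third stroke (value of joint lever above 0.62 rad), for 0.05 s.
6. lever back up at rest after the third stroke (value of joint lever below 0.07 rad), for 0.1 s.
7. the shutter's white index line is pulled level with the red pointer and held (y of index_line in the frame of pointer_tip between -0.004 and 0.004 m and contact force between the fingers and shutter above 1 N), for 0.3 s.
At the end, for the whole second after the job is handed in: The shutter's white index line is within 4 mm of the red pointer along the scale, the fingers are still holding the shutter there (contact force over 1 N) and the lever is back up at rest (under 0.07 rad), after at least three full strokes (past 0.62 rad, then back under 0.07 rad) (all of step 7 and value of joint lever below 0.07 rad); the arm keeps its last pose, push and grip.
It fails at once if the red pointer is moved from its setting (over 3 mm) (distance of pointer_tip from where it was at the start of the episode above 0.003 m).
It fails at once if the flux bottle is pushed about or knocked over (over 25 mm) (distance of flux_bottle_mid from where it was at the start of the episode above 0.025 m).
It fails at once if the solder reel is pushed about (over 25 mm) (distance of solder_reel_mid from where it was at the start of the episode above 0.025 m).
It also fails if it takes over 53 s, if anything falls off the work surface, if the arm or the gripper's body presses on something with over 40 N, if the wrist force passes 120 N, or if a joint passes its speed limit or range.

## Robot

A 7-joint arm with a two-finger parallel gripper is mounted at the origin on a cart in front of the work surface, level with it; the furniture and walls round the work are solid. World frame = base frame: x ahead of the robot, y to its left, z up, the work surface at z = 0. Lengths are in m, angles in rad, forces in N, time in s.
With the tool pointing down it reaches from about 0.4 to 0.85 m from the base axis. Payload 4.5 kg.
Tool frame: the origin (TCP) lies midway between the tips of the shut fingers; the grasp point (between the pads) lies 19 mm behind it; z points along the fingers, y is the line along which they close (so a half turn about z gives the same grasp; the last joint's range is limited). The gripper opens to 88 mm and grips with 3 to 60 N. Pads are 18 mm wide; open, the fingers measure 123 mm over their backs; the gripper's body (75 mm by 187 mm) begins 45 mm behind the grasp point.
Start: joints at [1.288, 0.689, -0.195, 1.565, 0.157, 0.902, -0.215], TCP at [0.195, -0.594, 0.239] pointing down, gripper open.
Joint ranges: [-3.01, 3.01], [-0.46, 2.08], [-1.47, 1.51], [0.13, 2.56], [-1, 4.14], [0.04, 2.09], [-2.66, 2.66]. Speed limits (rad/s): [2.57, 2.57, 3.14, 3.14, 3.14, 3.14, 3.14].

## Interface

Orientations are given as a unit quaternion [x, y, z, w].
In Python, from plant import r, eyes, finish_job gives the robot as it stands. The module is installed in compiled form; this text tells all that it offers.
- The arm moves only by the tool move_arm, never from a script. Its argument "motion" is a list of rows, each a list of 7 numbers: the shift along the tool's x, y, z in mm, then the turn, a rotation vector about the tool's x, y, z in degrees, then the closure, from 0 (fully open) to 1 (shut). A call has 1 to 5 rows; each row is the pose to reach, as a shift and turn from the pose commanded when the call began, along the tool's axes at that moment; what a row does not reach only later rows make up. A row lasts 1/8 s, in which the tool goes at most 62.5 mm and 10.7 degrees, less where a joint would pass 70% of its speed; a pose out of reach is approached as far as the arm can. A call with a gripper value outside its range is refused whole. The fingers move at their own pace and stop on an object; "newtons" is the grip in N (left out, the last holds). Time passes only in rows, so rows that repeat a pose let the fingers close. It gives the time, the measured TCP pose, the force, the opening and the grip force at its end, in the units of the state.
- r.get_state(): the state, without advancing time (a new reading comes with each control period).
- eyes.snapshot(name): name is "side" or "top" or "wrist"; returns a dict with "frame" (420x560x3 uint8, red, green, blue), "z_map" (420x560 float32, m along the optical axis (not along the pixel's ray), 0 where there is no reading), "intrinsics" (3x3 intrinsics, pixels), "world_to_cam" (4x4, takes a point from world to camera coordinates). Camera axes: x right, y down, z forward; pixel columns grow to the right and rows downward; lengths in m; the calibration is good to about 2 mm. A picture is of the moment at which its call begins.
- finish_job(): hands the job in; it is judged then, once.
The state is a dict: "clock": time; "q": joint angles; "qd": joint speeds; "joint_torque": joint torques, N m; "tool_pos": TCP position; "eef_rot": TCP orientation; "contact_force": force on the tool from outside, world axes, zero at the start; "moment": the same for the moment, N m; "opening": opening from 0.0 (shut) to 1.0 (fully open); "finger_force": force on a finger pad.
Only numpy, scipy, OpenCV 4.12 (cv2) and the standard library are available. Lean on these libraries where they do the work, as an engineer would, in place of code of your own. Each camera call takes 0.05 s, during which the arm holds its last target. There are 200 camera calls.

## Working session

There is one attempt and no reset: what is moved stays moved. The work goes in short steps, Python scripts to look and compute and a tool call to move; the robot and the scene stay as the last step left them, time stands still between calls to the robot, and variables do not carry over. Pictures are saved under pics/ and viewed, at most 10 in all, crops included, and the job is handed in when it is done.

Besides the shell and the picture viewer there is one more tool, called after ">>>" as a command line: name --pt "numbers of a row" for each row, then --argument value for the rest. move_arm: Moves the arm, as the interface text tells. Its arguments: {"type":"object","properties":{"motion":{"type":"array","items":{"type":"array","items":{"type":"number"}}},"newtons":{"type":"number"}},"required":["motion"]}

```bash
mkdir -p pics; cat > h.py <<'E'
import numpy as np, cv2
from plant import r, eyes, finish_job
from scipy.spatial.transform import Rotation as R
def snap(n):
    s=eyes.snapshot(n); s['K']=np.array(s['intrinsics']); s['T']=np.array(s['world_to_cam']); return s
def pts(s,mask):
    v,u=np.nonzero(mask&(s['z_map']>0)); z=s['z_map'][v,u]
    c=np.linalg.inv(s['K'])@np.vstack([u,v,np.ones(len(u))])*z
    return ((np.linalg.inv(s['T'])@np.vstack([c,np.ones(len(u))]))[:3]).T
def ray(s,u,v,h):
    Ti=np.linalg.inv(s['T']); d=Ti[:3,:3]@np.linalg.inv(s['K'])@[u,v,1]; o=Ti[:3,3]
    return o+d*(h-o[2])/d[2]
def proj(s,p):
    c=s['T']@np.append(p,1); q=s['K']@c[:3]; return q[:2]/q[2]
def hsv(s): return cv2.cvtColor(s['frame'],cv2.COLOR_RGB2HSV)
def red(s):
    h=hsv(s); return ((h[...,0]<8)|(h[...,0]>172))&(h[...,1]>140)&(h[...,2]>70)
def blue(s):
    h=hsv(s); return (h[...,0]>98)&(h[...,0]<130)&(h[...,1]>120)&(h[...,2]>50)
def comps(s,m,amin=15):
    n,l,st,ce=cv2.connectedComponentsWithStats(m.astype(np.uint8))
    for i in range(1,n):
        if st[i,4]>=amin:
            p=pts(s,l==i)
            print(st[i],ce[i].round(1), np.median(p,0).round(4) if len(p) else None, p.min(0).round(3) if len(p) else '', p.max(0).round(3) if len(p) else '')
E
python3 - <<'E'
from h import *
ims=[]
for n in ('top','side'):
    s=snap(n); cv2.imwrite(f'pics/{n}.png',s['frame'][...,::-1]); print(n,s['K'][0,0],np.linalg.inv(s['T'])[:3,3])
    print('red');comps(s,red(s)); print('blue');comps(s,blue(s))
print({k:np.round(v,3) for k,v in r.get_state().items()})
E
```

```text
top 517.1766348573341 [0.52952307 0.1114031  0.9645977 ]
red
[296   0  10  14  25] [300.2   6.6] [0.8898 0.0551 0.1478] [0.879 0.047 0.145] [0.901 0.061 0.151]
[295  21  13  19  36] [300.6  30.8] [0.8519 0.054  0.1467] [0.837 0.043 0.144] [0.867 0.063 0.15 ]
[350 127  12   4  36] [355.5 128.5] [ 0.7174 -0.0524  0.0419] [ 0.714 -0.063  0.017] [ 0.72  -0.042  0.046]
[ 78 149  11  24 155] [ 82.9 160.6] [0.6593 0.4394 0.0245] [0.638 0.431 0.017] [0.68  0.448 0.03 ]
[100 167  14  10  56] [106.4 171.5] [0.6421 0.4019 0.0079] [ 0.633  0.39  -0.001] [0.65  0.414 0.011]
[221 198  22  35 432] [229.2 215.3] [0.5571 0.1673 0.1336] [ 0.531  0.152 -0.001] [0.594 0.191 0.139]
[347 232   8   8  44] [350.6 236.2] [ 0.5243 -0.0399  0.0662] [ 0.518 -0.057  0.001] [ 0.531 -0.034  0.07 ]
[ 83 309   7   7  38] [ 85.9 311.7] [0.3878 0.428  0.034 ] [0.382 0.423 0.031] [0.393 0.433 0.038]
[ 61 315   7   7  39] [ 63.9 318.3] [0.3765 0.4668 0.0345] [0.371 0.461 0.031] [0.382 0.471 0.039]
blue
[115 138  22  21 198] [124.4 146.6] [0.6891 0.3717 0.0016] [ 0.667  0.333 -0.003] [0.705 0.388 0.067]
[120 141  24  26 
[... 1040 characters left out ...]
 0.083 ] [ 0.562 -0.096 -0.002] [0.695 0.385 0.118]
[351 244   4  13  46] [352.5 250.1] [ 0.6659 -0.0641  0.0813] [ 0.663 -0.067  0.004] [0.717 0.116 0.094]
{'clock': np.float64(0.1), 'q': array([ 1.288,  0.69 , -0.195,  1.566,  0.157,  0.903, -0.215]), 'qd': array([ 0.001, -0.002, -0.   , -0.003,  0.001, -0.001, -0.001]), 'joint_torque': array([-4.0000e-03, -5.2850e+01, -1.2720e+00, -1.5384e+01, -5.3000e-02,
        2.0000e-03,  0.0000e+00]), 'tool_pos': array([ 0.194, -0.593,  0.238]), 'eef_rot': array([ 0.987,  0.158, -0.   , -0.001]), 'contact_force': array([-0.327, -0.251,  0.428]), 'moment': array([-0.012, -0.054, -0.01 ]), 'finger_force': np.float64(0.0), 'opening': np.float64(0.997)}
```

View pics/top.png

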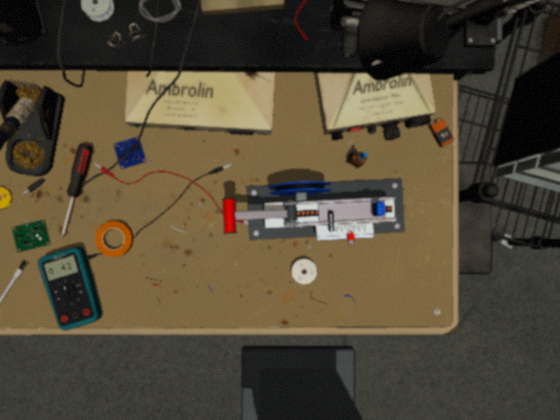

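View pics/side.png

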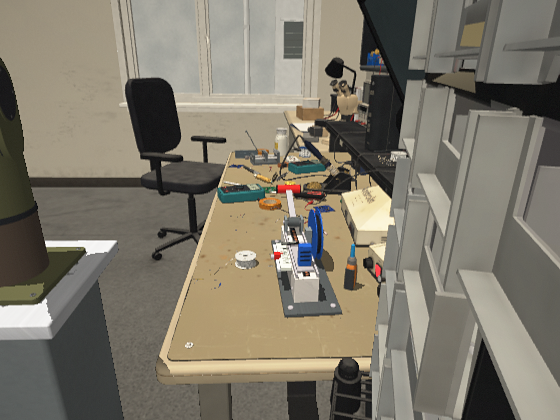

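The top view shows the red grip at (229,215), the blue handle at (380,208), the pointer at (350,236), the bottle at (357,157) and the solder reel at (304,270). The side view agrees with this: feeder +y is close to world +y, with the pointer on its left.

```bash
cat >> h.py <<'E'
def go(p,yaw_y):
    "rows for TCP p with tool z down and tool y along yaw_y (2-vector), from the present measured pose"
    st=r.get_state(); R0=R.from_quat(st['eef_rot']); y=np.append(yaw_y,0)/np.linalg.norm(yaw_y); z=np.array([0,0,-1.]); x=np.cross(y,z)
    Rt=R.from_matrix(np.column_stack([x,y,z]))
    print('mm',(R0.inv().apply(np.array(p)-st['tool_pos'])*1000).round(1),'deg',np.degrees((R0.inv()*Rt).as_rotvec()).round(2))
E
python3 - <<'E'
from h import *
s=snap('top'); H=hsv(s)
def box(m,u0,u1,v0,v1):
    k=np.zeros_like(m);k[v0:v1,u0:u1]=m[v0:v1,u0:u1];return k
m=box(red(s),215,240,195,236); p=pts(s,m); p=p[p[:,2]>.115]
v,u=np.nonzero(m); print('grip',np.median(p,0),ray(s,u.mean(),v.mean(),.132),p.max(0)-p.min(0)); g=ray(s,u.mean(),v.mean(),.132)
m=box(blue(s),370,392,195,220); p=pts(s,m); t=p[p[:,2]>.1]; print('handle top',t.mean(0),t.min(0),t.max(0)); v,u=np.nonzero(m); h=ray(s,u.mean(),v.mean(),.1);print(h)
m=box(red(s),342,360,228,244); v,u=np.nonzero(m); print('ptr',ray(s,u.mean(),v.mean(),.067))
# base plate yaw: dark plate screen
k=(H[...,2]<95)&(H[...,1]<90); k=box(k,240,412,172,246)
c=max(cv2.findContours(k.astype(np.uint8),0,2)[0],key=cv2.contourArea); q=cv2.boxPoints(cv2.minAreaRect(c)); w=np.array([ray(s,*a,.006) for a in q]); print(w.round(4),np.linalg.norm(w-np.roll(w,1,0),axis=1)); print('c',w.mean(0))
f=(g-h)[:2]; print('axis g-h',f, np.degrees(np.arctan2(-f[0],f[1])))
cv2.imwrite('pics/crop.png',cv2.resize(s['frame'][170:250,215:415,::-1],None,fx=4,fy=4,interpolation=cv2.INTER_CUBIC))
go([.45,-.25,.24],[0.04,-1])
E
```

```text
grip [0.55783096 0.16738409 0.13373102] [0.55784794 0.16761893 0.132     ] [0.05461576 0.0195062  0.01849765]
handle top [ 0.570608   -0.08219477  0.10485412] [ 0.55957068 -0.08979604  0.1016487 ] [ 0.58152933 -0.07550573  0.10883339]
[ 0.57097218 -0.0832197   0.1       ]
ptr [ 0.52377739 -0.0395978   0.067     ]
[[ 0.6256  0.1437  0.006 ]
 [ 0.6326 -0.1481  0.006 ]
 [ 0.5322 -0.1499  0.006 ]
 [ 0.5258  0.1414  0.006 ]] [0.09980705 0.2918489  0.10040581 0.29134602]
c [ 0.5790693  -0.00323709  0.006     ]
axis g-h [-0.01312424  0.25083863] 2.9950665545322153
mm [ 349.8 -246.7   -1.6] deg [-0.08  0.02 15.87]
```

View pics/crop.png

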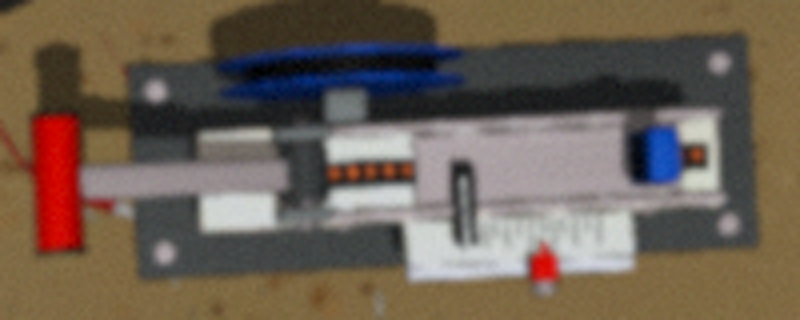

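The crop shows the black tongue with its white line at about (463,200), the pointer tip at (543,243), the handle at (655,155) and the grip at (58,183). The feeder yaw is about 2.9°. Moving now.

>>> move_arm --pt "50 -35 0 0 0 3 1" --pt "100 -70 0 0 0 6 1" --pt "150 -105 0 0 0 9 1" --pt "200 -140 0 0 0 12 1" --pt "250 -175 0 0 0 15.2 1" --newtons 20

```text
clock: 0.78
tool_pos: [0.3787, -0.348, 0.2387]
eef_rot: [1.0, 0.025, 0.0, -0.0]
contact_force: [1.4, -0.9, 0.3]
opening: 0.457
finger_force: 0.0
```

```bash
python3 - <<'E'
from h import *
go([.558,.171,.20],[.05,-1])
E
```

```text
mm [ 204.8 -509.5   38.7] deg [-0.   -0.01 -0.02]
```

>>> move_arm --pt "24 -50 0 0 0 0 1" --pt "48 -100 0 0 0 0 1" --pt "72 -150 0 0 0 0 1" --pt "96 -200 0 0 0 0 1" --pt "120 -250 0 0 0 0 1"

```text
clock: 1.4
tool_pos: [0.4852, -0.0922, 0.2387]
eef_rot: [1.0, 0.026, 0.0, 0.0]
contact_force: [1.0, 0.5, 0.9]
opening: 0.005
finger_force: 0.0
```

>>> move_arm --pt "18 -52 0 0 0 0 1" --pt "36 -104 0 0 0 0 1" --pt "54 -156 0 0 0 0 1" --pt "70 -208 10 0 0 0 1" --pt "80 -250 25 0 0 0 1"

```text
clock: 2.02
tool_pos: [0.5523, 0.1628, 0.2136]
eef_rot: [1.0, 0.027, 0.001, -0.0]
contact_force: [0.6, -0.6, -0.9]
opening: 0.006
finger_force: 0.0
```

```bash
python3 - <<'E'
from h import *
s=snap('wrist'); cv2.imwrite('pics/w1.png',s['frame'][...,::-1])
print(r.get_state()['contact_force'],r.get_state()['tool_pos']); comps(s,red(s),60)
go([.558,.171,.145],[.05,-1])
E
```

```text
[ 1.82730554  5.25686234 -0.62015927] [0.55124406 0.17032809 0.21138381]
[ 13  58 252 110 995] [123.5  93.3] [0.6354 0.3139 0.0084] [ 0.565  0.175 -0.003] [0.654 0.411 0.12 ]
[ 260  174   36   78 2195] [274.8 211.1] [0.5601 0.1662 0.1335] [ 0.53   0.147 -0.002] [0.586 0.182 0.137]
[495 227  21  17 275] [505.6 235.6] [ 0.5264 -0.0394  0.0656] [ 0.494 -0.096 -0.001] [ 0.536 -0.035  0.068]
[ 20 317  11  10  68] [ 25.  321.5] [0.3904 0.4272 0.0333] [0.383 0.42  0.031] [0.397 0.434 0.035]
mm [ 6.8  0.2 66.4] deg [-0.36  0.05  0.64]
```

View pics/w1.png

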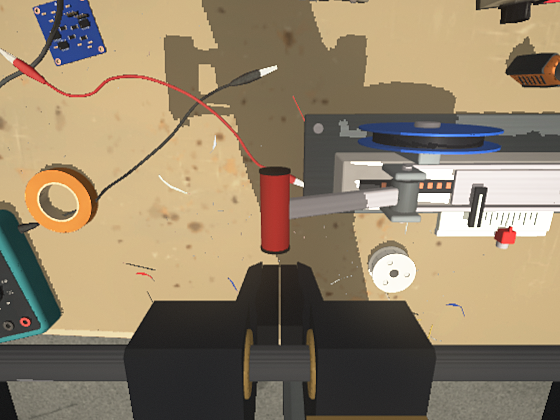

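The wrist view confirms it: the grip is centred at (275,211), or world (0.559, 0.167), just ahead of the fingertips. Pumping: first stroke.

>>> move_arm --pt "7 1 35 0 0 0 1" --pt "7 1 70 0 0 0 1" --pt "7 1 105 0 0 0 1" --pt "7 1 135 0 0 0 1" --pt "7 1 152 0 0 0 1"

```text
clock: 2.7
tool_pos: [0.5592, 0.1578, 0.0612]
eef_rot: [1.0, 0.025, 0.0, 0.001]
contact_force: [-1.1, -4.0, 21.9]
opening: 0.006
finger_force: 11.3
```

>>> move_arm --pt "0 0 2 0 0 0 1" --pt "0 0 3 0 0 0 1" --pt "0 0 4 0 0 0 1"

```text
clock: 3.08
tool_pos: [0.5594, 0.1577, 0.0608]
eef_rot: [1.0, 0.025, 0.001, 0.001]
contact_force: [-5.6, -3.1, 30.0]
opening: 0.008
finger_force: 14.2
```

```bash
python3 - <<'E'
from h import *
s=snap('side'); comps(s,red(s),40); st=r.get_state(); print(st['tool_pos'],st['contact_force'])
s=snap('wrist'); comps(s,red(s),200)
E
```

```text
[277 215   7   8  48] [279.9 218. ] [0.5418 0.1597 0.0536] [0.534 0.151 0.045] [0.549 0.168 0.06 ]
[274 252   9   8  47] [276.7 255. ] [ 0.5266 -0.0475  0.0649] [ 0.521 -0.051  0.056] [ 0.536 -0.038  0.068]
[375 264   6  13  58] [377.3 269.9] [ 0.7203 -0.0557  0.0365] [ 0.713 -0.083  0.016] [ 0.724 -0.046  0.045]
[0.55938704 0.157711   0.06084433] [-5.56830015 -2.83956531 28.56937761]
[   0   74  235  150 1407] [122.7 130.3] [0.6248 0.2402 0.017 ] [ 0.566  0.185 -0.002] [0.645 0.301 0.021]
[ 235  223   62   70 1998] [258.8 247.5] [0.5736 0.1685 0.057 ] [ 0.517  0.147 -0.002] [0.586 0.185 0.086]
```

The lever is at its stop: TCP z 0.061 and 29 N. Up, then repeat.

>>> move_arm --pt "0 -3 -40 0 0 0 1" --pt "0 -8 -90 0 0 0 1" --pt "0 -8 -90 0 0 0 1" --pt "0 -8 -90 0 0 0 1"

```text
clock: 3.68
tool_pos: [0.5578, 0.167, 0.1473]
eef_rot: [1.0, 0.026, -0.0, 0.0]
contact_force: [-0.4, 0.4, -1.0]
opening: 0.004
finger_force: 0.0
```

```bash
python3 - <<'E'
from h import *
s=snap('side'); comps(s,red(s),40); st=r.get_state(); print(st['tool_pos'],st['contact_force'])
E
```

```text
[277 185  23   8 161] [288.2 188.1] [0.5593 0.1582 0.1303] [0.534 0.152 0.12 ] [0.586 0.168 0.136]
[274 252   9   8  47] [276.7 255. ] [ 0.5266 -0.0478  0.0647] [ 0.521 -0.05   0.057] [ 0.536 -0.038  0.067]
[375 264   6  13  58] [377.3 269.9] [ 0.7202 -0.0561  0.0362] [ 0.714 -0.082  0.018] [ 0.723 -0.044  0.044]
[0.55740296 0.16681991 0.14662953] [-0.06023491  0.23006134 -1.05179717]
```

The lever is back at rest. Second stroke, then third.

>>> move_arm --pt "0 0 40 0 0 0 1" --pt "0 0 75 0 0 0 1" --pt "0 0 88 0 0 0 1" --pt "0 0 90 0 0 0 1" --pt "0 0 90 0 0 0 1"

```text
clock: 4.35
tool_pos: [0.5591, 0.1669, 0.0599]
eef_rot: [1.0, 0.025, 0.001, 0.0]
contact_force: [-1.8, -1.1, 23.5]
opening: 0.006
finger_force: 11.6
```

>>> move_arm --pt "0 0 -40 0 0 0 1" --pt "0 0 -90 0 0 0 1" --pt "0 0 -90 0 0 0 1" --pt "0 0 -90 0 0 0 1" --pt "0 0 -90 0 0 0 1"

```text
clock: 4.97
tool_pos: [0.557, 0.1668, 0.1459]
eef_rot: [1.0, 0.026, -0.002, 0.001]
contact_force: [-0.0, 0.4, -0.7]
opening: 0.003
finger_force: 0.0
```

>>> move_arm --pt "0 0 40 0 0 0 1" --pt "0 0 75 0 0 0 1" --pt "0 0 88 0 0 0 1" --pt "0 0 90 0 0 0 1" --pt "0 0 90 0 0 0 1"

```text
clock: 5.6
tool_pos: [0.5592, 0.1672, 0.0599]
eef_rot: [1.0, 0.025, 0.001, -0.0]
contact_force: [-3.0, -0.1, 22.5]
opening: 0.004
finger_force: 11.0
```

>>> move_arm --pt "0 0 -40 0 0 0 1" --pt "0 0 -90 0 0 0 1" --pt "0 0 -90 0 0 0 1" --pt "0 0 -90 0 0 0 1" --pt "0 0 -90 0 0 0 1"

```text
clock: 6.22
tool_pos: [0.557, 0.1668, 0.146]
eef_rot: [1.0, 0.026, -0.002, 0.001]
contact_force: [-0.3, 0.4, -0.1]
opening: 0.008
finger_force: 0.0
```

Three strokes done. Lift, travel to above the handle and open.

>>> move_arm --pt "0 0 -45 0 0 0 1" --pt "3 55 -50 0 0 0 0.4" --pt "6 110 -50 0 0 0 0.4" --pt "9 165 -50 0 0 0 0.4" --pt "12 220 -45 0 0 0 0.4"

```text
clock: 6.85
tool_pos: [0.5812, -0.0535, 0.1915]
eef_rot: [1.0, 0.026, -0.001, -0.0]
contact_force: [1.0, -0.1, -0.2]
opening: 0.433
finger_force: 0.0
```

>>> move_arm --pt "1 25 15 0 0 0 0.4" --pt "1 28 25 0 0 0 0.4" --pt "1 28 25 0 0 0 0.4"

```text
clock: 7.22
tool_pos: [0.5831, -0.0779, 0.1662]
eef_rot: [1.0, 0.027, -0.002, -0.001]
contact_force: [-0.0, 0.2, -0.4]
opening: 0.6
finger_force: 0.0
```

```bash
python3 - <<'E'
from h import *
s=snap('wrist'); cv2.imwrite('pics/w2.png',s['frame'][...,::-1]); comps(s,red(s),100); comps(s,blue(s),200)
st=r.get_state(); print(st['tool_pos'],st['opening'],st['contact_force']); go([.571,-.083,.073],[.05,-1])
s=snap('side');comps(s,red(s),100)
E
```

```text
[245   4  26  10 111] [258.6   8.8] [ 0.7207 -0.0564  0.0316] [ 0.716 -0.064  0.015] [ 0.723 -0.046  0.044]
[  0 197  29  17 255] [ 14.2 204.7] [0.559  0.1579 0.0068] [0.551 0.147 0.003] [0.565 0.171 0.009]
[222 269  16  19 262] [229.7 278.6] [ 0.5279 -0.0425  0.0658] [ 0.481 -0.052 -0.   ] [ 0.584 -0.027  0.167]
[   9  148  175   51 5247] [ 94.9 170.6] [0.6154 0.0391 0.0906] [ 0.568 -0.007 -0.002] [0.621 0.163 0.119]
[280 232  21  32 656] [290.  247.4] [ 0.574  -0.0851  0.1049] [ 0.562 -0.092  0.102] [ 0.585 -0.078  0.107]
[ 0.58372209 -0.07732238  0.16693576] 0.6032230264397623 [-0.64466223  0.18540071 -0.70428946]
mm [-12.9   5.1  93.9] deg [-0.1   0.1   0.25]
[277 184  24   9 165] [288.4 188.1] [0.5596 0.1584 0.1304] [0.534 0.152 0.004] [0.588 0.589 0.136]
```

View pics/w2.png

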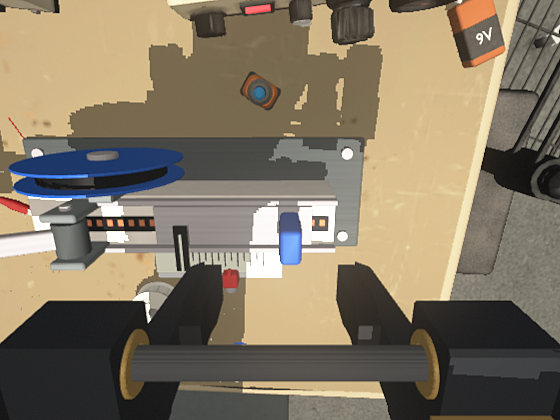

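The wrist view shows the handle at (290,238), the index line at (181,248) and the pointer at (230,278). The lever is up and the handle is centred between the fingers. Descend and grasp.

>>> move_arm --pt "-12 7 20 0 0 0 0.4" --pt "-12 7 55 0 0 0 0.4" --pt "-12 7 80 0 0 0 0.4" --pt "-12 7 93 0 0 0 0.4" --pt "-12 7 93 0 0 0 0.4"

```text
clock: 7.95
tool_pos: [0.5725, -0.0863, 0.0745]
eef_rot: [1.0, 0.026, -0.0, -0.0]
contact_force: [0.2, -0.1, 0.2]
opening: 0.6
finger_force: 0.0
```

>>> move_arm --pt "0 0 0 0 0 0 1" --pt "0 0 0 0 0 0 1" --pt "0 0 0 0 0 0 1" --pt "0 0 0 0 0 0 1" --newtons 30

```text
clock: 8.45
tool_pos: [0.5727, -0.087, 0.0751]
eef_rot: [1.0, 0.026, 0.0, -0.0]
contact_force: [-0.4, 3.2, 3.3]
opening: 0.166
finger_force: 1.5
```

```bash
python3 - <<'E'
from h import *
st=r.get_state(); print(st['tool_pos'],st['contact_force'])
s=snap('wrist'); cv2.imwrite('pics/w3.png',s['frame'][...,::-1])
for n in('wrist','top'):
    s=snap(n); 
    for nm,p in (('ptr',[.527,-.04,.067]),('idx',[.548,-.002,.069])): print(n,nm,proj(s,p))
comps(s,red(s),30)
E
```

```text
[ 0.57270341 -0.0870394   0.07506596] [-0.39319034  3.24615255  3.33419236]
wrist ptr [185.35164682 349.29226237]
wrist idx [105.79555232 313.43067045]
top ptr [350.85898191 234.45102334]
top idx [329.23453229 222.29357115]
[294   0  14  40 110] [299.7  20. ] [0.8682 0.0563 0.1472] [0.837 0.044 0.142] [0.901 0.065 0.152]
[350 127  12   5  46] [355.4 128.8] [ 0.7177 -0.0527  0.0413] [ 0.714 -0.07   0.003] [ 0.724 -0.042  0.047]
[ 78 149  11  25 168] [ 83.  160.7] [0.6589 0.4391 0.0243] [0.637 0.431 0.017] [0.68  0.448 0.029]
[101 167  14  11  56] [106.6 171.7] [0.6415 0.4017 0.0073] [0.632 0.389 0.002] [0.65  0.412 0.012]
[221 198  16  35 415] [228.9 215. ] [0.558  0.1674 0.1339] [ 0.531  0.158 -0.002] [0.594 0.191 0.139]
[347 232   8   8  43] [350.5 236.3] [ 0.5243 -0.0399  0.066 ] [ 0.519 -0.047  0.056] [ 0.531 -0.034  0.069]
[ 82 308   8   8  47] [ 85.7 311.6] [0.3877 0.4281 0.0342] [0.382 0.422 0.03 ] [0.395 0.436 0.04 ]
[ 60 315   8   7  47] [ 63.7 318.1] [0.3767 0.467  0.0345] [0.371 0.461 0.03 ] [0.382 0.474 0.038]
```

View pics/w3.png

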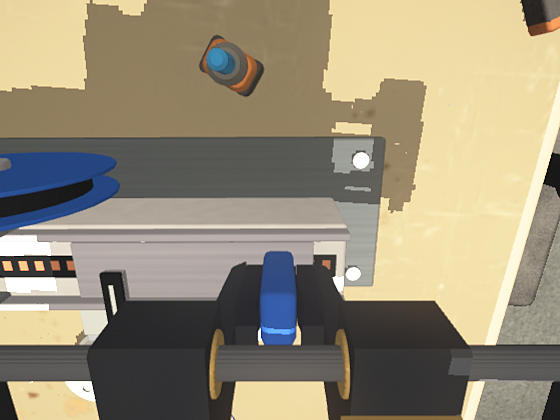

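The handle is gripped (opening 14.6 mm, block at (278,295)). Firm up the grip, pull 28 mm, then compare line and pointer.

>>> move_arm --pt "0 0 0 0 0 0 1" --pt "0 8 0 0 0 0 1" --pt "0 18 0 0 0 0 1" --pt "0 28 0 0 0 0 1" --pt "0 28 0 0 0 0 1" --newtons 40

```text
clock: 9.22
tool_pos: [0.5742, -0.1142, 0.075]
eef_rot: [1.0, 0.026, 0.0, -0.001]
contact_force: [-1.5, 6.6, 6.5]
opening: 0.154
finger_force: 40.0
```

```bash
python3 - <<'E'
from h import *
st=r.get_state(); print(st['tool_pos'],st['contact_force'],st['finger_force'],st['opening'])
for n in('wrist','top','side'):
    s=snap(n); print(n,proj(s,[.527,-.04,.067]),proj(s,[.548,-.032,.069]))
    u,v=proj(s,[.537,-.037,.067]).astype(int)
    if n!='wrist': comps(s,red(s),30)
    a,b=max(v-25,0),max(u-30,0); c=cv2.resize(s['frame'][a:v+25,b:u+30,::-1],(480,400),interpolation=cv2.INTER_NEAREST); print('origin',b,a,'x8')
    cv2.imwrite(f'pics/z_{n}.png',c)
ims=[cv2.imread(f'pics/z_{n}.png') for n in('top','side')]
cv2.imwrite('pics/z.png',cv2.resize(np.hstack(ims),(800,333),interpolation=cv2.INTER_AREA))
E
```

```text
[ 0.57419619 -0.11424364  0.07500789] [-1.46642786  6.57253467  6.47035824] 39.99970396980643 0.153618928519891
wrist [131.78073888 349.39289457] [110.64053328 316.27808582]
origin 94 307 x8
top [350.85898191 234.45102334] [346.46582613 222.35025704]
[294   0  14  40 105] [299.7  19.8] [0.8671 0.0551 0.147 ] [0.838 0.044 0.142] [0.902 0.065 0.151]
[350 127  12   5  45] [355.4 128.9] [ 0.7178 -0.0527  0.0411] [ 0.715 -0.069  0.005] [ 0.724 -0.042  0.046]
[ 77 149  12  25 167] [ 82.9 160.8] [0.6588 0.439  0.0242] [0.637 0.43  0.017] [0.68  0.449 0.031]
[101 167  14  11  57] [106.7 171.8] [0.6409 0.4017 0.0077] [0.631 0.389 0.001] [0.65  0.412 0.013]
[221 198  16  35 419] [228.9 215. ] [0.558  0.1673 0.1335] [ 0.531  0.158 -0.003] [0.594 0.191 0.141]
[347 233   8   7  42] [350.5 236.5] [ 0.5226 -0.0395  0.0657] [ 0.518 -0.057  0.001] [ 0.53  -0.033  0.069]
[ 82 308   8   8  46] [ 85.7 311.7] [0.3877 0.4281 0.0343] [0.382 0.422 0.029] [0.395 0.435 0.038]
[ 60 315   8   7  46] [ 63.8 318.1] [0.3766 0.4668 0.0345] [0.371 0.461 0.031] [0.382 0.475 0.038]
origin 319 203 x8
side [277.02833613 251.8298766 ] [287.76275403 248.87625576]
[277 184  13   9  86] [282.3 188.1] [0.5434 0.1568 0.1306] [ 0.534 -0.122  0.003] [0.58  0.59  0.222]
[274 252   9   8  47] [276.7 255. ] [ 0.5266 -0.0475  0.0646] [ 0.521 -0.051  0.056] [ 0.536 -0.036  0.067]
[375 264   6  13  58] [377.3 269.9] [ 0.7204 -0.0551  0.0361] [ 0.713 -0.083  0.017] [ 0.723 -0.046  0.045]
origin 252 226 x8
```

View pics/z.png

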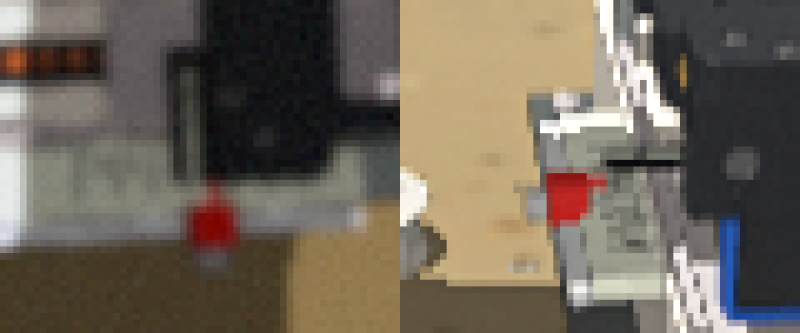

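In the top view (left) the white line is at about u=347 and the pointer tip at about u=351, so roughly 7 mm remain. In the side view (right) the line sits 3 px beyond the tip. Quantifying with rays.

```bash
cat > m.py <<'E'
from h import *
f=np.array([-.05,.9987])
s=snap('top'); F=s['frame'].astype(float)
g=F[216:227,340:356].sum(2).mean(0)/3; print('line profile u340..',g.round())
r_=F[...,0]-F[...,1]; r_=np.clip(r_-40,0,None)
print('tip rows',[(v,round(float((np.arange(340,362)*r_[v,340:362]).sum()/max(r_[v,340:362].sum(),1)),2),int(r_[v,340:362].sum())) for v in range(228,241)])
s2=snap('side'); G=s2['frame'].astype(float)
print('side col tongue dark',G[244:258,281:288].mean(2).round().tolist())
q=np.clip(G[...,0]-G[...,1]-40,0,None); print('side tip v',[(u,round(float((np.arange(246,262)*q[246:262,u]).sum()/max(q[246:262,u].sum(),1)),2),int(q[246:262,u].sum())) for u in range(274,285)])
E
cat > d.py <<'E'
from h import *
import sys
a=list(map(float,sys.argv[1:9])); f=np.array([-.05,.9987])
for n,k in(('top',0),('side',4)):
    s=snap(n); l=ray(s,a[k],a[k+1],.069); t=ray(s,a[k+2],a[k+3],.067 if n=='top' else .066); print(n,l.round(4),t.round(4),'line-tip mm',1000*(l-t)[:2]@f)
E
python3 m.py; python3 d.py 346.6 222 350.5 232 283 250 282 253
```

```text
line profile u340.. [99. 97. 94. 81. 54. 42. 58. 67. 50. 26. 13. 19. 23. 26. 24. 21.]
tip rows [(228, 0.0, 0), (229, 0.0, 0), (230, 0.0, 0), (231, 351.0, 6), (232, 350.64, 33), (233, 350.84, 95), (234, 350.65, 266), (235, 350.6, 413), (236, 350.57, 438), (237, 350.66, 443), (238, 350.75, 413), (239, 350.74, 236), (240, 352.0, 4)]
side col tongue dark [[252.0, 252.0, 252.0, 251.0, 232.0, 254.0, 115.0], [141.0, 142.0, 142.0, 143.0, 145.0, 252.0, 125.0], [149.0, 150.0, 150.0, 152.0, 151.0, 124.0, 121.0], [139.0, 140.0, 130.0, 131.0, 131.0, 121.0, 112.0], [131.0, 119.0, 104.0, 104.0, 104.0, 85.0, 91.0], [156.0, 112.0, 108.0, 110.0, 113.0, 74.0, 79.0], [134.0, 85.0, 21.0, 11.0, 14.0, 15.0, 12.0], [106.0, 104.0, 79.0, 57.0, 57.0, 55.0, 94.0], [121.0, 115.0, 112.0, 87.0, 102.0, 101.0, 139.0], [98.0, 90.0, 100.0, 85.0, 118.0, 119.0, 136.0], [135.0, 123.0, 120.0, 98.0, 116.0, 117.0, 141.0], [142.0, 121.0, 117.0, 132.0, 133.0, 134.0, 118.0], [132.0, 134.0, 134.0, 142.0, 141.0, 143.0, 119.0], [154.0, 133.0, 131.0, 118.0, 116.0, 117.0, 106.0]]
side tip v [(274, 255.06, 480), (275, 255.63, 809), (276, 255.44, 757), (277, 255.43, 751), (278, 255.47, 775), (279, 254.83, 666), (280, 253.69, 194), (281, 252.77, 108), (282, 253.07, 91), (283, 0.0, 0), (284, 0.0, 0)]
top [ 0.5486 -0.0322  0.069 ] [ 0.5313 -0.0394  0.067 ] line-tip mm 6.261612751817601
side [ 0.5386 -0.0365  0.069 ] [ 0.5364 -0.043   0.066 ] line-tip mm 6.40074259254249
```

About 6.4 mm left.

>>> move_arm --pt "0 3 0 0 0 0 1" --pt "0 6.5 0 0 0 0 1" --pt "0 6.5 0 0 0 0 1" --pt "0 6.5 0 0 0 0 1"

```text
clock: 10.07
tool_pos: [0.5745, -0.1192, 0.075]
eef_rot: [1.0, 0.027, 0.0, -0.001]
contact_force: [-1.0, 7.0, 5.8]
opening: 0.152
finger_force: 40.0
```

```bash
python3 m.py | head -2; python3 - <<'E'
from h import *
st=r.get_state(); print(st['tool_pos'],st['finger_force'],st['clock'])
ims=[]
for n in('top','side'):
    s=snap(n); u,v=proj(s,[.537,-.037,.067]).astype(int)
    ims.append(cv2.resize(s['frame'][v-20:v+20,u-20:u+20,::-1],(400,400),interpolation=cv2.INTER_NEAREST)); print(u-20,v-20)
    if n=='side': comps(s,red(s),60)
cv2.imwrite('pics/z2.png',np.hstack(ims))
E
```

```text
line profile u340.. [98. 97. 98. 96. 94. 94. 88. 64. 38. 51. 77. 69. 39. 15. 13. 18.]
tip rows [(228, 0.0, 0), (229, 0.0, 0), (230, 0.0, 0), (231, 350.76, 17), (232, 350.59, 37), (233, 350.68, 96), (234, 350.69, 274), (235, 350.51, 406), (236, 350.53, 435), (237, 350.68, 425), (238, 350.67, 413), (239, 350.74, 225), (240, 350.0, 3)]
[ 0.57448087 -0.11920833  0.07503748] 40.00276625622064 10.175
329 208
262 231
[277 184  13   9  86] [282.3 188.1] [0.5453 0.1576 0.1301] [ 0.533 -0.122  0.003] [0.58  0.59  0.222]
```

View pics/z2.png

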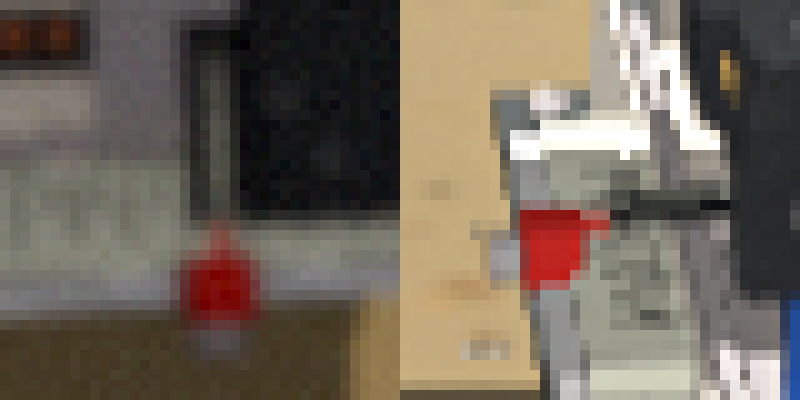

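In the top view (left) the white line at x≈217 runs straight into the pointer tip at x≈220, which is within about 0.5 mm once the feeder's tilt is allowed for. The side view agrees, and the red lever grip is at its rest height. Grip is 40 N. Handing in.

```bash
python3 -c "
from h import *
print(finish_job())"
```

```text
the job is handed in; nothing more can be done
None
```

I pumped the lever three full strokes and handed in with the shutter still gripped at 40 N, its white line within about 0.5 mm of the red pointer by my measurement; the hand-in call returned no verdict.

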